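Push the phone stand between the posts into its charging bay

TASK

Slide the dock's wooden panel aside with a fingertip so that the mouth of the charging bay is completely clear and stays clear, then gently push the cream phone stand along the shelf top, round-cornered end first, through the narrow gap between the two white posts until it sits fully home against the black contact pad at the back of the bay. Only push: never lift, tip or grip the stand, and leave all the other things where they are.

Things in the scene. Friction and masses are not known exactly. Their poses are not given: they have to be found in the camera images.
- dock: White pine dock, fixed; it stands differently each time. Origin: on the work surface, midway between its two round posts (20 mm in diameter, 44 mm high, 71 mm clear between them). x points through the gap into the bay, y left as seen looking in, z up. A wing 36 mm high runs from y = -50 to -155 mm at x = 9 to 38 mm; the panel glides along it when opened.
- bay_home (a point): Where the stand's origin is when the stand is fully home, just touching the sprung black contact pad at the bay's back (it yields up to 6 mm, 2 N per mm): on the work surface, 23 mm beyond the dock's origin along x, same axes. The stand's near end then still sticks out 6 mm before the posts. The bay is open on top; side walls 72 mm apart, 36 mm high, at dock x = 26 to 84 mm; pad face at x = 62 mm.
- panel (a joint): Light wooden upright panel, 80 mm wide, 8 mm thick, top 39 mm above the surface, just behind the posts (middle at dock x = 19 mm). In m: 0 = shut, centred across the gap; grows to 0.100 (stop) as it slides towards the dock's -y. Clear of the gap beyond 0.080. Takes about 1 N to slide and stays where left.
- panel_tab (a point): Middle of the dark wooden finger tab on top of the panel: 12 mm wide along the dock's y, 10 mm thick along its x, from 39 to 67 mm above the surface (this point is at 54 mm). It moves with the panel.
- stand: Loose cream plastic phone stand, 0.11 to 0.22 kg. Origin: centre of its underside. x points to its leading end (corners rounded, 10 mm radius), z up. Base x from -39 to 39 mm, 64 mm wide, 20 mm high; the flat near end at x = -39 mm is 28 mm high (lip). A back rest, top 67 mm above the surface, rises at x = 5 to 32 mm. The fingers' friction on it lets it be pushed somewhat aslant.
- stand_nose (a point): Middle of the stand's leading end, at its underside, 39 mm ahead of the stand's origin along its x.
- cup: Loose copper coin cup, 66 mm in diameter, 62 mm high; origin at the centre of its underside. Leave alone.
- tealight: Loose smoked glass tealight holder, 68 mm in diameter, 55 mm high; origin at the centre of its underside. Leave alone.
- fob: Loose green enamel key fob, a disc 38 mm in diameter, 8 mm thick, lying flat; origin at the centre of its underside. Leave alone.
- case: Loose dark brown glasses case, 65 x 155 x 45 mm high; origin at the centre of its underside. Leave alone.
- bottle: Loose amber bottle, 48 mm in diameter, 110 mm high; origin at the centre of its underside. Leave alone.
- dish: Loose blue ceramic dish, 120 mm in diameter, 30 mm high; origin at the centre of its underside. Leave alone.
There are look-alikes about, which are no part of the job. There is more than one size of the stand; the one meant has the size given above. Several things look just like the dock: the one meant starts farthest to the robot's left.

How it is judged:
By the outcome, as a careful person would: the job done as asked, in the order asked, and still so for the second after the job is handed in, with the robot touching nothing.
It also fails if it takes over 61 s, if anything falls off the work surface, if the arm or the gripper's body presses on something with over 40 N, if the wrist force passes 120 N, or if a joint passes its speed limit or range.

ROBOT

A 6-joint arm with a two-finger parallel gripper is mounted at the origin on the work surface. World frame = base frame: x ahead of the robot, y to its left, z up, the work surface at z = 0. Lengths are in m, angles in degrees, forces in N, time in s.
With the tool pointing down it reaches from about 0.425 to 0.95 m from the base axis. Payload 14.7 kg.
Tool frame: the origin (TCP) lies at the very end of the fingers, on their centre line; the grasp point (between the pads) lies 19 mm behind it (tcp_to_grasp is the distance from the TCP to the grasp point, in m); z points along the fingers, y is the line along which they close (so a half turn about z gives the same grasp; the last joint's range is limited). The gripper opens to 85 mm and grips with 20 to 120 N. Pads are 22 mm wide; open, the fingers measure 114 mm over their backs; the gripper's body (76 mm by 85 mm) begins 54 mm behind the grasp point. The pads swing forward as they close: fully open they stand 13 mm farther back than shut.
Start: joints at [-72.628, 27.513, 91.461, -0, 61.026, -2.67], TCP at [0.223, -0.611, 0.231] pointing down, gripper open.
Joint ranges: [-157.49, 157.49], [-46.99, 117.5], [13.45, 153.17], [-89.5, 269.5], [5.16, 153.95], [-167.48, 167.48]. Speed limits (degrees/s): [108.29, 108.29, 136.94, 172.46, 172.46, 172.46].

INTERFACE

Orientations are given as a 3x3 rotation matrix whose columns are the frame's x, y, z axes.
In Python, from rig import * gives the robot as it stands. Calls block until the motion is done:
- move_ptp(position, orientation): joint-space move of the TCP to a pose.
- movel(position, velocity=0.15, rot=None, threshold=None): straight line of the TCP; rot=None keeps the orientation; velocity is the mean speed in m/s. With threshold (N) it stops when the force on the tool has changed by that much, and returns True; else False.
- set_joints(angles): joint-space move.
- move_gripper(opening): finger opening in m; the grip force is fixed at half the most; returns when the fingers have stopped.
- pause(seconds).
- solve_ik(position, orientation): joint angles nearest the present ones, or None.
- read_camera(name): name is "side" or "top" or "wrist"; returns (picture, depth): 384x512x3 uint8, red, green, blue; 384x512 float32, m along the optical axis (not along the pixel's ray), 0 where there is no reading.
- calibration(name): a dict with "K" (3x3 intrinsics, pixels), "origin" and "rotation" of the camera in the world. Camera axes: x right, y down, z forward; pixel columns grow to the right and rows downward; lengths in m; the calibration is good to about 2 mm. A picture is of the moment at which its call begins: read the wrist's pose just before it. calibration takes no time and is no camera call; for the wrist camera it gives the pose at the moment of the call.
A pose or a line that the arm cannot do raises MotionError and nothing moves.
- sign_off(): hands the job in; it is judged then, once.
Readings, each from a call of its own:
- current_time(): time.
- current_q(): joint angles.
- current_dq(): joint speeds.
- current_joint_efforts(): joint torques, N m.
- current_tool_pos(): TCP position.
- current_tcp_rot(): TCP orientation.
- current_wrist_force(): force on the tool from outside, world axes, zero at the start.
- current_wrist_torque(): the same for the moment, N m.
- current_grip_width(): finger opening in m.
- current_grasp_force(): force on a finger pad.
Only numpy, scipy, OpenCV 4.12 (cv2) and the standard library are available. Lean on these libraries where they do the work, as an engineer would, in place of code of your own. Each camera call takes 0.05 s, during which the arm holds its last target. There are 200 camera calls.

## Working session

There is one attempt and no reset: what is moved stays moved. The work goes in short steps, each a Python script; the robot and the scene stay as the last script left them, time stands still between calls to the robot, and variables do not carry over. Pictures are saved under pics/ and viewed, at most 10 in all, crops included, and the job is handed in when it is done.

```bash
ls; mkdir -p pics
python3 - <<'E'
from rig import *
import cv2,numpy as np
for n in("top","side"):
    p,d=read_camera(n); np.savez(n+".npz",p=p,d=d)
    cv2.imwrite(f"pics/{n}0.png",cv2.resize(p[:,:,::-1],(800,600),interpolation=cv2.INTER_CUBIC))
    c=calibration(n); print(n,c["K"].tolist(),c["origin"],np.round(c["rotation"],3).tolist())
print(current_time())
E
```

```text
pics
top [[475.36129227424226, 0.0, 258.46687563822496], [0.0, 475.36129227424226, 189.7614273966206], [0.0, 0.0, 1.0]] [ 0.39698768 -0.00557697  1.61585669] [[0.02, -0.999, 0.044], [-1.0, -0.019, 0.012], [-0.011, -0.044, -0.999]]
side [[491.1637611889559, 0.0, 260.5099633691816], [0.0, 491.1637611889559, 194.70599220386995], [0.0, 0.0, 1.0]] [0.27754135 1.01444675 1.16720618] [[-0.977, -0.163, 0.139], [-0.214, 0.713, -0.668], [0.01, -0.682, -0.731]]
0.1
```

View pics/top0.png

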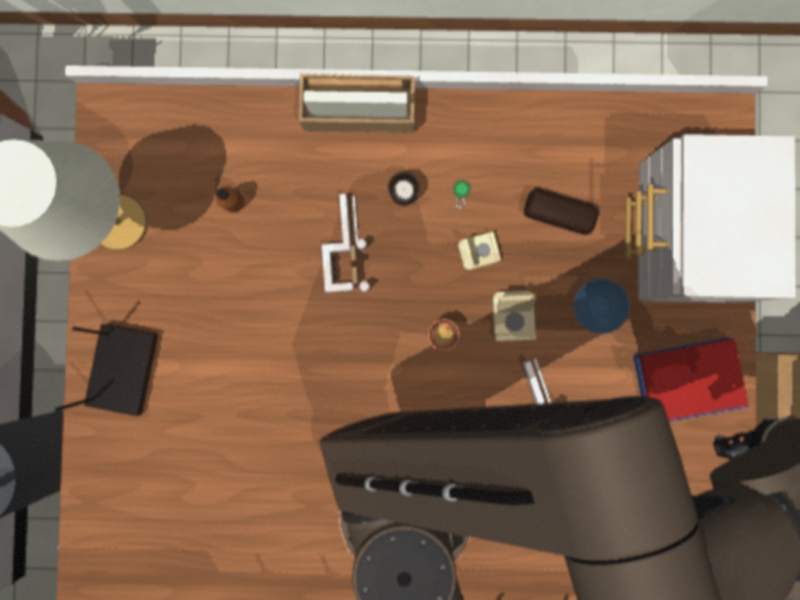

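View pics/side0.png

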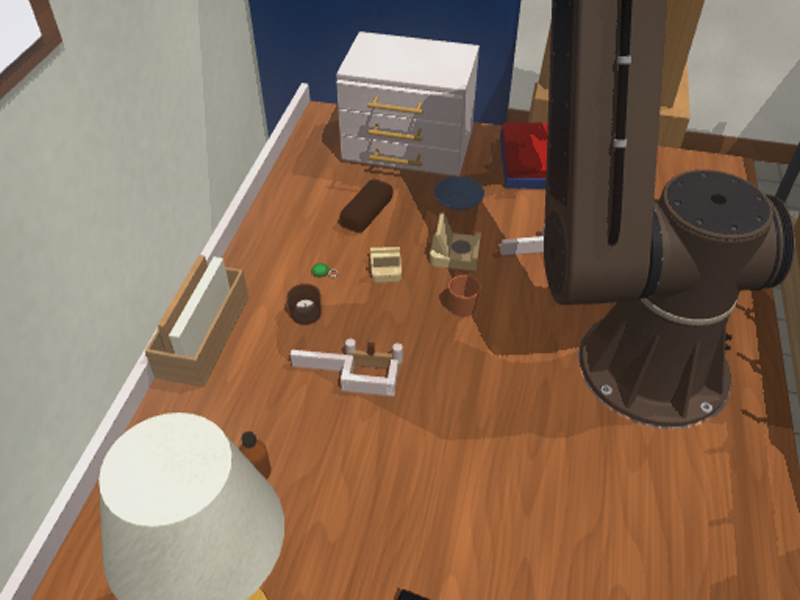

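The top view shows the target dock (posts at about (362,243) and (365,286), opening to the right, wing going up). There are two cream stands at (480,250) and (515,315), and the cup at (445,333) is near the way. The side view agrees. Next I'll measure, with enlarged crops.

```bash
cat > h.py <<'E'
import numpy as np,cv2
from rig import *
def cloud(d,c):
    v,u=np.mgrid[:d.shape[0],:d.shape[1]]
    K=c["K"]; P=np.stack([(u-K[0][2])/K[0][0]*d,(v-K[1][2])/K[1][1]*d,d],-1)
    return P@np.array(c["rotation"]).T+np.array(c["origin"])
def ray(u,v,z,c):
    K=np.array(c["K"]);r=np.array(c["rotation"])@np.array([(u-K[0,2])/K[0,0],(v-K[1,2])/K[1,1],1]);o=np.array(c["origin"])
    return o+r*(z-o[2])/r[2]
def px(P,c):
    K=np.array(c["K"]);q=(np.array(P)-np.array(c["origin"]))@np.array(c["rotation"]);q=q@K.T
    return q[...,:2]/q[...,2:]
E
python3 - <<'E'
from h import *
f=np.load("top.npz");p,d=f["p"],f["d"];c=calibration("top");W=cloud(d,c)
cr=p[110:230,190:400];cv2.imwrite("pics/topcrop.png",cv2.resize(cr[:,:,::-1],(800,457),interpolation=cv2.INTER_CUBIC))
hsv=cv2.cvtColor(p,cv2.COLOR_RGB2HSV)
print(hsv[160,300:325].tolist()); print(hsv[200,312:348].tolist())
X=W[...,0];Y=W[...,1];Z=W[...,2]
for n,(u0,u1,v0,v1) in dict(small=(288,328,140,180),big=(310,350,180,225),dock=(200,242,118,192)).items():
    s=np.s_[v0:v1,u0:u1];m=(Z[s]>0.010)&(d[s]>0)
    A=np.stack([X[s][m],Y[s][m]],1).astype(np.float32)
    print(n,cv2.minAreaRect(A),A.mean(0),np.percentile(Z[s][m],[5,50,95,100]).round(3))
print("table z",np.median(Z[250:300,100:200]))
E
```

```text
[[27, 62, 219], [24, 69, 155], [21, 75, 123], [21, 73, 123], [20, 51, 124], [21, 14, 127], [20, 5, 141], [30, 5, 144], [15, 4, 145], [0, 2, 145], [10, 5, 147], [30, 2, 145], [15, 7, 149], [25, 27, 172], [26, 52, 220], [27, 57, 229], [27, 58, 228], [26, 60, 231], [23, 70, 208], [19, 87, 132], [13, 128, 96], [12, 139, 121], [12, 137, 134], [12, 138, 135], [12, 138, 135]]
[[12, 137, 128], [12, 141, 112], [13, 135, 104], [16, 98, 109], [21, 76, 144], [21, 71, 161], [21, 70, 138], [21, 74, 124], [20, 72, 124], [21, 73, 122], [21, 73, 122], [20, 72, 121], [20, 68, 120], [21, 61, 109], [21, 50, 96], [22, 35, 81], [21, 23, 77], [17, 28, 82], [20, 28, 82], [21, 38, 87], [21, 54, 100], [22, 61, 112], [21, 69, 122], [21, 70, 128], [22, 72, 128], [21, 69, 129], [21, 71, 129], [21, 71, 129], [20, 74, 127], [17, 81, 113], [15, 115, 89], [12, 137, 82], [12, 143, 80], [12, 139, 81], [12, 140, 80], [12, 139, 81]]
small ((0.5745676159858704, -0.14203736186027527), (0.07990825921297073, 0.10171137750148773), 10.673369407653809) [ 0.5687632  -0.14444292] [0.014 0.022 0.065 0.074]
big ((0.429164320230484, -0.22637304663658142), (0.10981081426143646, 0.11622323095798492), 81.88642883300781) [ 0.43101797 -0.21949618] [0.022 0.03  0.087 0.094]
dock ((0.5859345197677612, 0.14221249520778656), (0.12543819844722748, 0.2276589572429657), 83.72854614257812) [0.5543737  0.14763783] [0.014 0.036 0.047 0.071]
table z 0.0007082299775982293
```

View pics/topcrop.png

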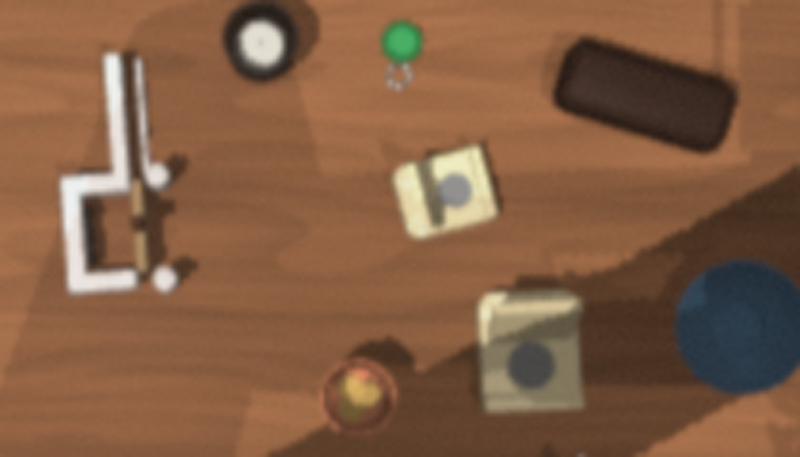

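The crop shows the smaller stand (about 80 mm) at crop (447,192). It has its rounded end and back rest on the left, so it already faces the dock. The tab is at (138,222) and the post tops at (156,175) and (164,279). Next I'll move over for closer wrist views.

```bash
cat >> h.py <<'E'
def R(deg,flip=1):
    "tool down, tool y perpendicular to push heading deg"
    a=np.radians(deg);h=np.array([np.cos(a),np.sin(a),0])*flip;z=np.array([0,0,-1.])
    return np.stack([h,np.cross(z,h),z],1)
E
python3 - <<'E'
from h import *
move_gripper(0.0)
print(current_tcp_rot().round(2).tolist() if hasattr(current_tcp_rot(),'round') else current_tcp_rot())
for f in(1,-1): print(f,[np.round(solve_ik([.55,y,.33],R(96,f)),0).tolist() for y in(-.13,.08)])
print(solve_ik([.55,.08,.33],R(96,1)) is not None)
E
```

```text
[[0.94, 0.34, 0.0], [0.34, -0.94, -0.0], [-0.0, 0.0, -1.0]]
1 [[-16.0, 16.0, 95.0, -0.0, 69.0, -22.0], [5.0, 15.0, 97.0, -0.0, 69.0, -1.0]]AttributeError: 'NoneType' object has no attribute 'rint'

The above exception was the direct cause of the following exception:

Traceback (most recent call last):
TypeError: loop of ufunc does not support argument 0 of type NoneType which has no callable rint method
```

Run:
```python
from h import *
for i,P in enumerate([[.57,-.16,.33],[.53,.09,.33]]):
    move_ptp(P,R(94))
    c=calibration("wrist");p,d=read_camera("wrist")
    np.savez(f"w{i}.npz",p=p,d=d,K=c["K"],origin=c["origin"],rotation=c["rotation"])
    cv2.imwrite(f"pics/w{i}.png",p[:,:,::-1]); print(c["origin"],np.round(c["rotation"],2).tolist(),current_time())
```

```text
[ 0.5638887  -0.07804001  0.47198957] [[1.0, 0.07, 0.02], [0.07, -0.95, -0.32], [-0.0, 0.32, -0.95]] 2.9917
[0.52439991 0.17193543 0.47221529] [[1.0, 0.07, 0.02], [0.07, -0.94, -0.32], [-0.0, 0.32, -0.95]] 4.0333
```

View pics/w0.png

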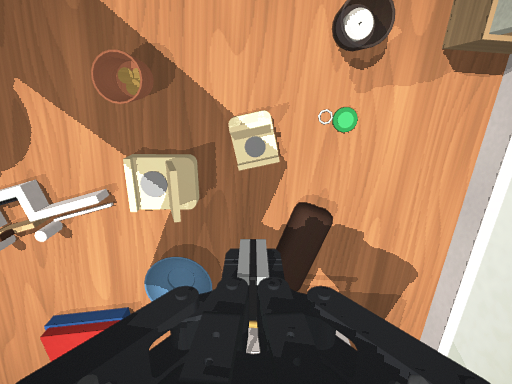

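View pics/w1.png

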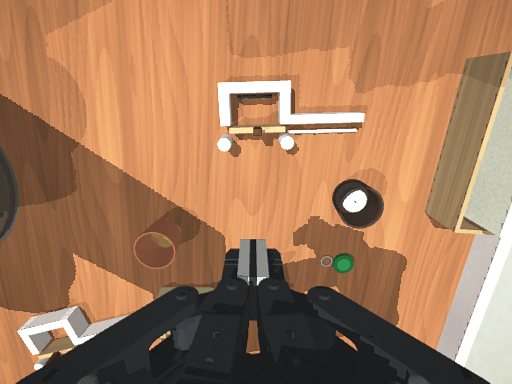

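The w0 view shows the target stand at (254,140), rounded end up and flat end down. The w1 view shows the posts at (225,144) and (287,143), the tab at (258,131), and the mouth facing the robot. I'll fit the poses from these.

```bash
cat >> h.py <<'E'
def stand_pose(p,d,c,box):
    "pose (x,y,heading deg) of stand from its top faces inside pixel box"
    u0,u1,v0,v1=box;W=cloud(d,c);hsv=cv2.cvtColor(p,cv2.COLOR_RGB2HSV)
    cream=((hsv[...,1]<110)&(d>0)&(W[...,2]>.015)).astype(np.uint8)
    m=np.zeros_like(cream);m[v0:v1,u0:u1]=cream[v0:v1,u0:u1]
    n,l,s,_=cv2.connectedComponentsWithStats(m);k=1+np.argmax(s[1:,4]);A=W[l==k]
    low=A[A[:,2]<.031];(cx,cy),sz,_=r=cv2.minAreaRect(low[:,:2].astype(np.float32))
    b=cv2.boxPoints(r);e=[b[1]-b[0],b[2]-b[1]];h=max(e,key=np.linalg.norm)
    rest=A[A[:,2]>.045][:,:2].mean(0)
    if h@(rest-[cx,cy])<0:h=-h
    return cx,cy,np.degrees(np.arctan2(h[1],h[0])),np.round(sz,4),rest.round(4),np.percentile(A[:,2],[50,99]).round(3)
E
python3 - <<'E'
from h import *
f=np.load("w0.npz");print("wrist",stand_pose(f["p"],f["d"],f,(215,295,95,185)))
t=np.load("top.npz");print("top",stand_pose(t["p"],t["d"],calibration("top"),(285,328,140,180)))
f=np.load("w1.npz");W=cloud(f["d"],f);g=cv2.cvtColor(f["p"],cv2.COLOR_RGB2HSV)
def look(nm,box,zlo,zhi):
    u0,u1,v0,v1=box;s=np.s_[v0:v1,u0:u1];w=W[s];m=(w[...,2]>zlo)&(w[...,2]<zhi);A=w[m]
    print(nm,len(A),A.mean(0).round(4),(A.min(0)+A.max(0))[:2].round(4)/2,np.ptp(A,0).round(4));return A
l=look("postL(-x)",(212,238,128,158),.040,.050);r=look("postR(+x)",(276,300,128,158),.0405,.050)
tab=look("tab",(248,270,118,142),.06,.072)
for u in((225,144),(287,143)): print(ray(*u,.044,f).round(4))
# cup, near path
look("cup",(130,180,215,275),.045,.07); look("tealight",(330,385,175,228),.04,.062)
E
```

```text
wrist (0.5687271952629089, -0.1452738493680954, np.float32(106.18216), array([0.064 , 0.0782]), array([ 0.5623, -0.1224]), array([0.02 , 0.067]))
top (0.5696952939033508, -0.14429043233394623, np.float32(106.20069), array([0.0641, 0.0787]), array([ 0.5629, -0.1222]), array([0.023, 0.07 ]))
postL(-x) 148 [0.4875 0.0994 0.0433] [0.48715 0.1062 ] [0.0189 0.032  0.0055]
postR(+x) 149 [0.5775 0.108  0.0432] [0.5775  0.10765] [0.019  0.0189 0.0047]
tab 69 [0.5334 0.1229 0.0661] [0.53345 0.1227 ] [0.0112 0.0103 0.0057]
[0.4894 0.0995 0.044 ]
[0.578  0.1071 0.044 ]
cup 676 [ 0.3857 -0.0722  0.0558] [ 0.3872  -0.07045] [0.0656 0.0657 0.0185]
tealight 672 [0.6999 0.019  0.0503] [0.69835 0.01975] [0.0679 0.0664 0.016 ]
```

```bash
cat >> h.py <<'E'
TH=95.3;O=np.array([.5325,.1035]);a=np.radians(TH)
HX=np.array([np.cos(a),np.sin(a)]);HY=np.array([-HX[1],HX[0]])
def D(x,y,z): return [*(O+x*HX+y*HY),z]
def todock(P): q=np.array(P)[:2]-O; return np.array([q@HX,q@HY])
def snap(n,cam="wrist"):
    c=calibration(cam);p,d=read_camera(cam);np.savez(n+".npz",p=p,d=d,K=c["K"],origin=c["origin"],rotation=c["rotation"])
    cv2.imwrite(f"pics/{n}.png",p[:,:,::-1]);return p,d,c
E
python3 - <<'E'
from h import *
move_ptp(D(.019,.035,.12),R(TH)); movel(D(.019,.035,.050),.12)
print(movel(D(.019,-.079,.050),.06,threshold=8),todock(current_tool_pos()),current_wrist_force())
movel(D(.019,-.055,.050),.1); movel(D(.019,-.055,.2),.25)
move_ptp(D(-.02,0,.33),R(TH)); p,d,c=snap("w2")
W=cloud(d,c);m=(W[...,2]>.058)&(W[...,2]<.072)&(np.hypot(W[...,0]-O[0],W[...,1]-O[1])<.15)
q=(W[m][:,:2]-O)@np.stack([HX,HY],1);print("high pts dock",len(q),np.median(q,0),q.min(0),q.max(0),current_time())
E
```

```text
False [ 0.01897136 -0.07892886] [-0.35487977  0.74825031 -0.13989964]
high pts dock 74 [ 0.01983558 -0.09670452] [ 0.01556251 -0.10364888] [ 0.02445514 -0.0913093 ] 9.5167
```

View pics/w2.png

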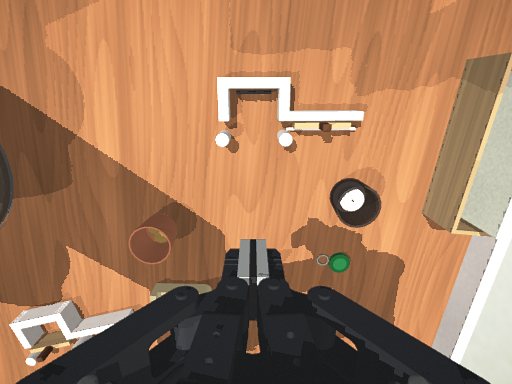

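The panel is open at about 0.097 m, with the tab at (326,127) and the mouth between the posts at (222,139) and (286,139) clear. I'll refine the dock pose now that the posts stand apart.

Run:
```python
from h import *
f=np.load("w2.npz");W=cloud(f["d"],f)
c=[]
for u0,u1 in((212,234),(276,297)):
    w=W[129:152,u0:u1];A=w[(w[...,2]>.0405)&(w[...,2]<.05)][:,:2].astype(np.float32)
    m=(A.min(0)+A.max(0))/2;c.append(m);print(len(A),A.mean(0),m,cv2.minEnclosingCircle(A))
    
w=W[70:126,212:296].reshape(-1,3);A=w[(w[:,2]>.033)&(w[:,2]<.0385)][:,:2];q=(A-O)@np.stack([HX,HY],1)
q=q[(q[:,0]>.03)&(q[:,0]<.058)]
for s in(1,-1):
    e=q[q[:,1]*s>0];print("wall",s,np.percentile(e[:,1],[1,50,99]).round(4),"slope deg",np.degrees(np.polyfit(e[:,0],e[:,1],1)[0]).round(2),len(e))
```

```text
147 [0.48730645 0.09922042] [0.4870469  0.09898403] ((0.48705658316612244, 0.09891471266746521), 0.009965457022190094)
147 [0.57738286 0.10800534] [0.577924   0.10744473] ((0.5776190161705017, 0.10775373131036758), 0.009911528788506985)
wall 1 [0.0367 0.0431 0.0501] slope deg -0.09 208
wall -1 [-0.0588 -0.0439 -0.0357] slope deg 13.3 256
```

```bash
cat >> h.py <<'E'
TH=95.4;O=np.array([.5324,.1034]);a=np.radians(TH)
HX=np.array([np.cos(a),np.sin(a)]);HY=np.array([-HX[1],HX[0]])
def pusher(x,y,phi,back=.050,z=.008):
    "TCP pose that holds the stand at dock x,y, rel heading phi (deg)"
    r=np.radians(phi);return D(x-back*np.cos(r),y-back*np.sin(r),z),R(TH+phi)
def drive(s0,s1,n,v=.05):
    "push stand along a smooth path from pose s0 to s1 (dock x,y,phi)"
    from scipy.interpolate import CubicHermiteSpline as H
    f=H([s0[0],s1[0]],[s0[1],s1[1]],np.tan(np.radians([s0[2],s1[2]])))
    for x in np.linspace(s0[0],s1[0],n+1)[1:]:
        P,r=pusher(x,float(f(x)),np.degrees(np.arctan(f(x,1))))
        if movel(P,v,rot=r,threshold=20): print("STOP",current_wrist_force());return
E
python3 - <<'E'
from h import *
x,y=todock([.5688,-.1452]);phi=106.2-TH;print(x,y,phi)
move_gripper(.030)
P,r=pusher(x,y,phi,.070,.15);move_ptp(P,r)
P,r=pusher(x,y,phi,.070);movel(P,.12)
P,r=pusher(x,y,phi,.050);movel(P,.03)
print("contact",current_wrist_force().round(2))
drive((x,y,phi),(-.09,0,0),8)
print(todock(current_tool_pos()),current_wrist_force().round(2))
p,d,c=snap("w3");p2,d2,c2=snap("t3","top")
print(px([*(O-.09*HX),.02],c),px([*(O-.09*HX),.02],c2),current_time())
u,v=px([*(O-.09*HX),.02],c2).astype(int)
sx,sy,h,*k=stand_pose(p2,d2,c2,(u-22,u+14,v-20,v+20));print(todock([sx,sy]),h-TH,k)
E
```

```text
-0.2509222470051196 -0.012843128820569429 10.799999999999997
contact [-0.49 -0.72 -0.19]
[-1.39708154e-01  3.15201004e-05] [-0.19  1.11 -0.61]
[253.50909798 171.05925282] [258.92308135 167.70063528] 17.9167
[-0.05283784  0.53976799] -95.4 [array([0., 0.]), array([0.4907, 0.0107]), array([0.608, 0.815])]
```

View pics/w3.png

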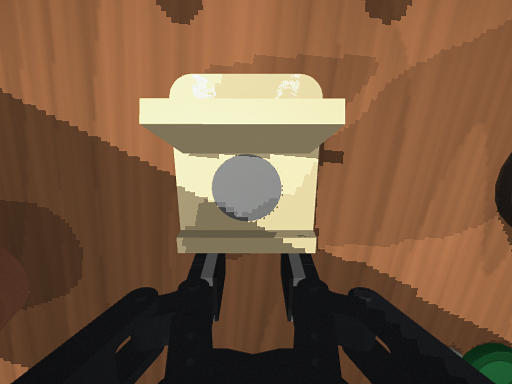

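The stand sits squarely against both fingers, with its lip from (178,250) to (317,250). I'll measure it from this view.

Run:
```python
from h import *
f=np.load("w3.npz");sx,sy,h,*k=stand_pose(f["p"],f["d"],f,(130,350,60,254));print(todock([sx,sy]),h-TH,k)
W=cloud(f["d"],f);M=np.stack([HX,HY],1)
for nm,(v0,v1),(z0,z1) in(("lip",(236,254),(.024,.031)),("rest",(96,126),(.062,.070))):
    w=W[v0:v1,135:350];A=w[(w[...,2]>z0)&(w[...,2]<z1)][:,:2];q=(A-O)@M
    print(nm,len(A),q.min(0),q.max(0),(q.min(0)+q.max(0))/2)
```

```text
[-0.09166255  0.00353807] 0.19867706 [array([0.0646, 0.0847]), array([0.5351, 0.0396]), array([0.021, 0.068])]
lip 2383 [-0.12901662 -0.02876982] [-0.11833224  0.03544599] [-0.12367443  0.00333808]
rest 5736 [-0.06538055 -0.02483293] [-0.05798722  0.03177195] [-0.06168389  0.00346951]
```

Run:
```python
from h import *
P,r=pusher(-.054,-.0034,-.2);print(movel(P,.04,rot=r,threshold=20),current_wrist_force().round(2))
p,d,c=snap("w4");W=cloud(d,c);M=np.stack([HX,HY],1);Q=(W[...,:2]-O)@M;Z=W[...,2]
sx,sy,h,*k=stand_pose(p,d,c,(130,350,60,254));print(todock([sx,sy]),h-TH,k)
w=(Z>.024)&(Z<.031)&(Q[...,0]<-.07)&(Q[...,0]>-.1)&(abs(Q[...,1])<.05);q=Q[w];print("lip",q.min(0),q.max(0),(q.min(0)+q.max(0))/2)
for s in(1,-1):
    w=(Z>.0405)&(Z<.05)&(Q[...,0]<.0125)&(Q[...,0]>-.014)&(abs(Q[...,1]-s*.0455)<.013);q=Q[w]
    print("post",s,len(q),cv2.minEnclosingCircle(q.astype(np.float32)) if len(q)>5 else "")
```

```text
False [ 0.04 -0.84 -1.28]
[-0.0534658   0.00039925] -0.096725464 [array([0.0647, 0.0787]), array([0.535 , 0.0749]), array([0.021, 0.067])]
lip [-0.09992105 -0.03174912] [-0.08295996  0.03282601] [-0.09144051  0.00053844]
post 1 3142 ((-0.00040742894634604454, 0.04463094472885132), 0.010287892073392868)
post -1 3045 ((-0.0005379361100494862, -0.04577839374542236), 0.010152761824429035)
```

View pics/w4.png

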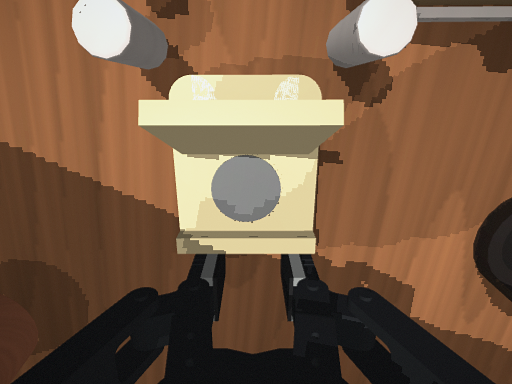

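The posts at (100,25) and (385,25) flank the stand symmetrically. It is about 1 mm to the left and square to the gap. Pushing home now.

Run:
```python
from h import *
for x,v in((-.02,.04),(.005,.04),(.019,.04)):
    P,r=pusher(x,-.0045,-.1);s=movel(P,v,rot=r,threshold=12);f=current_wrist_force()[:2];print(x,s,(f@HX).round(2),(f@HY).round(2))
    if s: break
else:
  for x in np.arange(.020,.0285,.0007):
    P,r=pusher(x,-.0045,-.1);movel(P,.02,rot=r,threshold=12);f=current_wrist_force()[:2];print(x.round(4),(f@HX).round(2),(f@HY).round(2))
    if f@HX<-3.2: break
p,d,c=snap("w5");W=cloud(d,c);M=np.stack([HX,HY],1);Q=(W[...,:2]-O)@M;Z=W[...,2]
sx,sy,h,*k=stand_pose(p,d,c,(130,350,60,254));print(todock([sx,sy]),h-TH,k,todock(current_tool_pos()),current_time())
```

```text
-0.02 False 0.44 -0.1
0.005 False 0.36 0.36
0.019 False -0.26 -0.08
0.02 0.06 -0.33
0.0207 -0.06 -0.37
0.0214 -0.52 0.76
0.0221 0.34 -0.31
0.0228 -0.85 -0.54
0.0235 -2.41 0.12
0.0242 -3.76 -1.1
[ 0.02781068 -0.00025911] 0.11064148 [array([0.0731, 0.0837]), array([0.5286, 0.1522]), array([0.024, 0.067])] [-0.02584294 -0.00448867] 23.0917
```

View pics/w5.png

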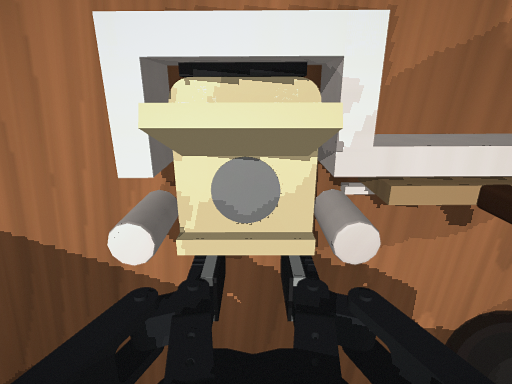

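The stand is in the bay between the posts, nose against the black pad (around (245,70)). Force rises at the expected spot, about 2 N/mm. Backing off and checking.

Run:
```python
from h import *
P,r=pusher(.0242,-.0045,-.1,.052);movel(P,.02)
P,r=pusher(.0242,-.0045,-.1,.085);movel(P,.06); P[2]=.22; movel(P,.2); move_ptp(D(-.10,0,.25),R(TH)); pause(.3)
p,d,c=snap("w6");M=np.stack([HX,HY],1);W=cloud(d,c);Q=(W[...,:2]-O)@M;Z=W[...,2]
w=(Z>.024)&(Z<.031)&(Q[...,0]<-.005)&(Q[...,0]>-.025)&(abs(Q[...,1])<.034);q=Q[w];print("lip",len(q),np.percentile(q,[1,99],0).round(4))
for s in(1,-1):
    w=(Z>.0405)&(Z<.05)&(abs(Q[...,0])<.014)&(abs(Q[...,1]-s*.0455)<.013);print("post",cv2.minEnclosingCircle(Q[w].astype(np.float32)))
w=(Z>.058)&(Z<.075)&(Q[...,1]<-.06)&(Q[...,1]>-.13)&(abs(Q[...,0]-.02)<.02);print("tab",np.median(Q[w],0),current_time())
```

```text
lip 447 [[-0.0155 -0.0325]
 [-0.0078  0.0307]]
post ((-0.00045021047117188573, 0.04539632052183151), 0.009943856857717037)
post ((-0.00015542656183242798, -0.04555119574069977), 0.00988585315644741)
tab [ 0.01845033 -0.09661715] 25.9167
```

View pics/w6.png

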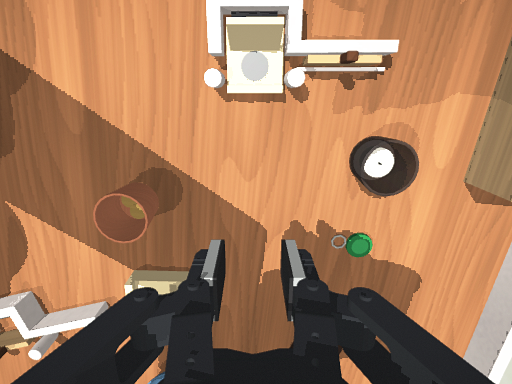

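The picture shows the stand home in the bay at (255,58), with its near end at about -16 mm as required. The panel is open, with its tab at (350,57), and the gripper is clear of everything. Handing in.

```bash
python3 -c "
from rig import *
print(sign_off())"
```

```text
the job is handed in; nothing more can be done
None
```

The job is handed in: the panel is open at about 97 mm, the stand sits home against the contact pad with its near end about 16 mm before the dock's origin as specified, no other object was touched as far as I saw, and it took about 26 s of the 61 s allowed.

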